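# Cover the resin cup and hold it down for curing

### The job

Set the orange cover squarely on the white cup of the curing stand, with its step inside the rim and its plate level on it. Then press the cover down without slamming it, so that the sprung cup sinks all the way onto its stop posts, and keep holding it down there: the job finishes with the robot still pressing. Leave the mould sheet, the bottle and the glitter cup where they are.

Things in the scene. Friction and masses are not known exactly. Their poses are not given: they have to be found in the camera images.
- cover: Loose orange round cover, about 110 g, lying on the table right way up, black bar handle on top. Origin at the centre of its underside, z up. From below: a locating step, diameter 70 mm, 8 mm high, with a tapered foot (62 mm at the bottom); a plate, diameter 100 mm, from 8 to 13 mm; a bar handle 50 mm long along the cover's x, 16 mm wide along its y, from 13 to 55 mm high.
- cover_grip (a point): Point inside the cover's black bar handle at the height to grip it: on the cover's axis, 38 mm above its underside, 25 mm above the plate's upper face and 17 mm below the handle's top. Axes as the cover's: x along the 50 mm bar, y across its 16 mm, z up. When the cover sits on the cup this point is 30 mm above cup_rim.
- stand: Curing stand, fixed to the table: blue base 140 x 140 x 35 mm, with three steel stop posts whose tops are 50 mm above the table; in its middle a coil spring carries the white cup. Origin at the centre of the base's underside, which is on the table; z up.
- cup_rim (a point): Centre of the mouth of the white cup, level with the rim; 114 mm above the table while the cup is up, 96 mm when it is on the posts. Cup: outer diameter 86 mm, inner 76 mm, inside depth to the blue resin 34 mm; on a round aluminium plate of diameter 110 mm whose underside lands on the stop posts. The cup moves straight down with its plate.
- cup (a joint): How far the sprung cup is pressed down, in m: 0 is up (at rest), 0.018 is on the stop posts. It starts to sink at about 5.5 N of downward push on the rim and needs about 13 N at the stop (400 N/m); it rises again when let go. The cover's own weight does not sink it.
- mould: Bystander: flat whitish silicone mould sheet 100 x 180 x 10 mm with coloured shapes. Origin at the centre of its underside.
- pigment: Bystander: small amber bottle with white cap, diameter 40 mm, 85 mm high. Origin at the centre of its underside.
- glitter: Bystander: small clear cup with blue contents, diameter 64 mm at the rim, 60 mm high. Origin at the centre of its underside.
Not all that is in view belongs to the job. Of the things that look like the cover, take the one that is farthest to the robot's right at the start. Several things look just like the stand: the one meant starts farthest from the robot's base.

How it is judged:
By the outcome, as a careful person would: the job done as asked, in the order asked, and still so for the second after the job is handed in, while the arm keeps its last pose, push and grip.
It also fails if it takes over 45 s, if anything falls off the work surface, if the arm or the gripper's body presses on something with over 40 N, if the wrist force passes 120 N, or if a joint passes its speed limit or range.

### The arm

A 6-joint arm with a two-finger parallel gripper is mounted at the origin on the work surface. World frame = base frame: x ahead of the robot, y to its left, z up, the work surface at z = 0. Lengths are in m, angles in rad, forces in N, time in s.
With the tool pointing down it reaches from about 0.3 to 0.825 m from the base axis. Payload 5.4 kg.
Tool frame: the origin (TCP) lies on the mounting face of the last link; the fingertips stand 190 mm ahead of it and the grasp point (between the pads) lies 171 mm ahead of it; z points along the fingers, y is the line along which they close (so a half turn about z gives the same grasp; the last joint's range is limited). The gripper opens to 92 mm and grips with 3 to 60 N. Pads are 20 mm wide; open, the fingers measure 128 mm over their backs; the gripper's body (75 mm by 189 mm) begins 69 mm behind the grasp point.
Start: joints at [1.031, 0.158, 1.597, -0, 1.386, -0.21], TCP at [0.186, 0.544, 0.405] pointing down, gripper open.
Joint ranges: [-2.91, 2.91], [-0.94, 2.29], [0.18, 2.7], [-1.29, 4.43], [0.17, 2.64], [-3, 3]. Speed limits (rad/s): [2.57, 2.57, 3.14, 3.14, 3.14, 3.14].

### API

Orientations are given as a rotation vector (axis times angle).
In Python, from rig import ctrl, capture, ticket gives the robot as it stands. The module is installed in compiled form; this text tells all that it offers.
- The arm moves only by the tool apply_moves, never from a script. Its argument "motion" is a list of rows, each an object with "translation": the shift along the tool's x, y, z each as a share of 25 cm, from -1 to 1, a list of three; "dr": the turn, a rotation vector about the tool's x, y, z each as a share of 180 degrees, from -1 to 1, a list of three; "gripper": the opening, from 0 (shut) to 1 (fully open). In form: [{"translation": [x, y, z], "dr": [rx, ry, rz], "gripper": gripper}, ...]. A call has 1 to 12 rows; each row is the pose to reach, as a shift and turn from the pose commanded when the call began, along the tool's axes at that moment, turning the shorter way round; what a row does not reach only later rows make up. A row lasts 1/10 s, in which the tool goes at most 50 mm and 8.59 degrees, less where a joint would pass 70% of its speed; a pose out of reach is approached as far as the arm can. A call with a number of a shift or a turn outside -1 to 1 is refused whole. A call with a gripper value outside its range is refused whole. The fingers move at their own pace and stop on an object; "force" is the grip in N (left out, the last holds). Time passes only in rows, so rows that repeat a pose let the fingers close. It gives the time, the measured TCP pose, the force, the opening and the grip force at its end, in the units of the state.
- ctrl.get_state(): the state, without advancing time (a new reading comes with each control period).
- capture(name): name is "side" or "top" or "wrist"; returns a dict with "color" (480x640x3 uint8, red, green, blue), "fov_y" (degrees; the focal length in pixels is half the picture's height over the tangent of half this angle, whatever the lens; pixels are square), "cx", "cy" (the principal point, pixels), "R" (3x3) and "t" (3): a world point X has camera coordinates R X + t. Camera axes: x right, y down, z forward; pixel columns grow to the right and rows downward; lengths in m; the calibration is good to about 2 mm. A picture is of the moment at which its call begins. There is no depth.
- ticket.hand_in(): hands the job in; it is judged then, once.
The state is a dict: "time_s": time; "qpos": joint angles; "joint_velocities": joint speeds; "joint_torque": joint torques, N m; "tcp_pos": TCP position; "ee_rot": TCP orientation; "contact_force": force on the tool from outside, world axes, zero at the start; "moment": the same for the moment, N m; "finger_gap": finger opening in m; "finger_force": force on a finger pad.
Only numpy, scipy, OpenCV 4.12 (cv2) and the standard library are available. Lean on these libraries where they do the work, as an engineer would, in place of code of your own. Each camera call takes 0.05 s, during which the arm holds its last target. There are 200 camera calls.

## Working session

There is one attempt and no reset: what is moved stays moved. The work goes in short steps, Python scripts to look and compute and a tool call to move; the robot and the scene stay as the last step left them, time stands still between calls to the robot, and variables do not carry over. Pictures are saved under pics/ and viewed, at most 10 in all, crops included, and the job is handed in when it is done.

Besides the shell and the picture viewer there is one more tool, called by a JSON object that holds its "fn" and its "kwargs". apply_moves: Moves the arm, as the interface text tells. Shift numbers are shares of 25 cm and turn numbers shares of 180 degrees, none past 1 either way. Its arguments: {"type":"object","properties":{"motion":{"type":"array","items":{"type":"object","properties":{"translation":{"type":"array","items":{"type":"number","minimum":-1,"maximum":1}},"dr":{"type":"array","items":{"type":"number","minimum":-1,"maximum":1}},"gripper":{"type":"number"}}}},"force":{"type":"number"}},"required":["motion"]}

```bash
mkdir -p pics
python3 - <<'E'
from rig import ctrl,capture
import cv2,pickle
d={}
for n in("top","side"):
    c=capture(n);d[n]=c;cv2.imwrite(f"pics/{n}0.png",c["color"][...,::-1])
    print(n,c["fov_y"],c["cx"],c["cy"],c["R"],c["t"])
pickle.dump(d,open("c0.pkl","wb"))
print(ctrl.get_state())
E
```

```text
top 53.195858492287805 310.37713752725244 239.1562187064087 [[-0.02551998 -0.99960732  0.011573  ]
 [-0.99784637  0.02477184 -0.06073698]
 [ 0.06042645 -0.01309808 -0.99808671]] [0.00895264 0.59907785 1.29499815]
side 42.106448985256996 324.7790542380918 247.65079546453205 [[ 0.71844218 -0.6955066   0.01055522]
 [-0.44835591 -0.47463622 -0.75742817]
 [ 0.53180618  0.53943585 -0.65283317]] [-0.41891179  0.33098117  1.19345394]
{'time_s': 0.1, 'qpos': array([ 1.03091558e+00,  1.58994537e-01,  1.59807990e+00, -2.71534500e-06,
        1.38619576e+00, -2.10063896e-01]), 'joint_velocities': array([-8.20658789e-04, -8.54770456e-04, -2.52366459e-03, -5.05952274e-04,
        2.10135696e-03, -7.08061352e-05]), 'joint_torque': array([ 4.27508821e-04, -3.86502564e+01, -3.22960603e+01,  7.03026890e-02,
        3.39911284e-02, -4.73618286e-05]), 'tcp_pos': array([0.18609808, 0.54379507, 0.40382555]), 'ee_rot': array([-5.15628745e-01, -3.09836747e+00,  2.45304747e-03]), 'contact_force': array([-0.28973582,  0.41335928, -0.53347921]), 'moment': array([-0.04442362, -0.0129827 , -0.03056118]), 'finger_force': 0.0, 'finger_gap': 0.09202670810545062}
```

View pics/top0.png

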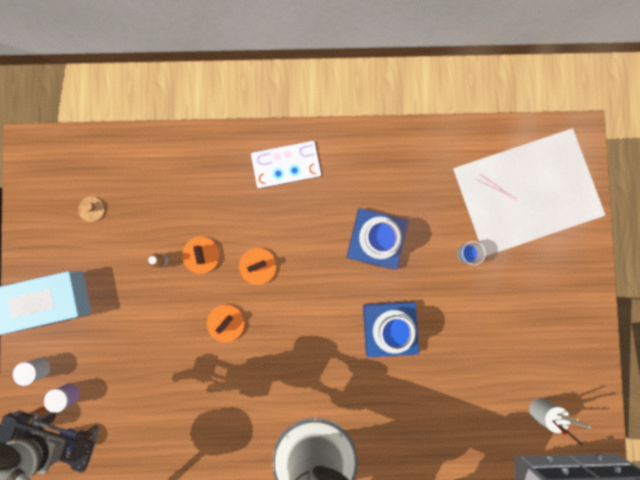

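View pics/side0.png

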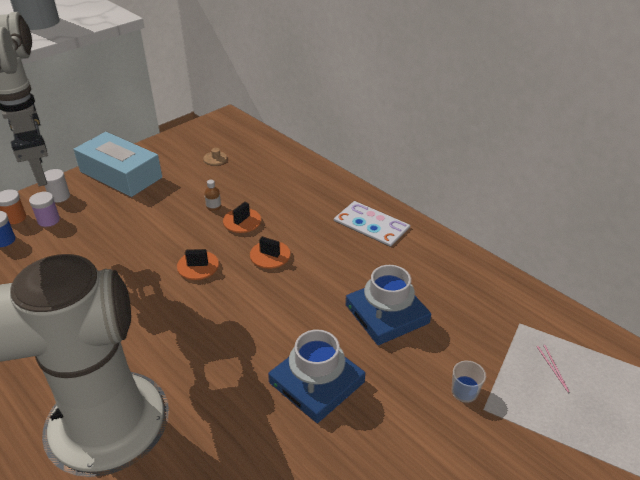

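Top view: the three covers are at px (201,255), (258,266) and (226,323), and the rightmost is (258,266). The stands' cups are at (380,237) and (393,331), and the far one is (380,237). The side view shows the same ones at (270,253) and (390,288).

```bash
cat > h.py <<'E'
import numpy as np,cv2
from scipy.spatial.transform import Rotation as Rn
def ray(c,p,z):
    f=240/np.tan(np.radians(c["fov_y"]/2))
    R,t=np.array(c["R"]),np.array(c["t"]);o=-R.T@t
    d=R.T@np.array([(p[0]-c["cx"])/f,(p[1]-c["cy"])/f,1]);return o+d*(z-o[2])/d[2]
def blobs(m,amin):
    cs,_=cv2.findContours(m.astype(np.uint8),cv2.RETR_EXTERNAL,cv2.CHAIN_APPROX_NONE)
    return [k for k in cs if cv2.contourArea(k)>amin]
def plane(c,k,z): return np.array([ray(c,p[0],z)[:2] for p in k])
def masks(c):
    h=cv2.cvtColor(c["color"],cv2.COLOR_RGB2HSV).astype(int);H,S,V=h[...,0],h[...,1],h[...,2]
    return dict(orange=(H<14)&(S>190)&(V>130),black=(V<60),white=(S<40)&(V>140),blue=(H>100)&(H<125)&(S>150))
def circ(P):
    P=P.astype(np.float32);(x,y),r=cv2.minEnclosingCircle(P);e=cv2.fitEllipse(P*1000)
    return np.round([x,y,r],4),np.round(e[0],1),np.round(e[1],1)
E
python3 - <<'E'
import pickle;from h import *
d=pickle.load(open("c0.pkl","rb"))
for n in d:
    c=d[n];m=masks(c)
    for k in blobs(m["orange"],200): print(n,"orange",cv2.boundingRect(k),*circ(plane(c,k,.012)))
    for k in blobs(m["black"],40):
        b=cv2.boundingRect(k)
        if b[2]<40 and 200<b[1]+b[3]<350: 
            P=plane(c,k,.055 if n=="top" else .034);print(n,"black",b,cv2.minAreaRect((P*1000).astype(np.float32)))
    for k in blobs(m["white"],200):
        b=cv2.boundingRect(k)
        if b[2]<70: print(n,"white",b,*circ(plane(c,k,.114)))
    for k in blobs(m["blue"],600): print(n,"blue",cv2.boundingRect(k),cv2.minAreaRect((plane(c,k,.035)*1000).astype(np.float32)))
E
```

```text
top orange (209, 306, 35, 35) [0.3774 0.2294 0.0484] [376.3 224.9] [77.1 89.9]
top orange (240, 254, 36, 29) [0.5281 0.1405 0.0482] [526.2 136.9] [64.3 88.7]
top orange (183, 238, 36, 34) [0.5637 0.295  0.0487] [564.  293.3] [85.9 91.1]
top white (530, 401, 42, 32) [ 0.1432 -0.5943  0.054 ] [ 135.6 -590.4] [57.5 99.2]
top white (44, 389, 24, 24) [0.2089 0.6356 0.0294] [209.1 635.3] [55.2 57.2]
top white (13, 362, 24, 24) [0.277  0.7123 0.0295] [277.6 712.6] [54.2 57.3]
top white (373, 310, 43, 43) [ 0.3565 -0.2095  0.0538] [ 356.4 -209.1] [103.7 105.5]
top white (6, 288, 49, 31) [0.4514 0.7011 0.0616] [450.6 702.6] [ 63.5 135.9]
top white (360, 217, 41, 42) [ 0.5932 -0.1831  0.0541] [ 593.5 -182.4] [104. 105.]
side black (354, 311, 14, 19) ((518.821533203125, -176.89981079101562), (58.451072692871094, 9.598453521728516), 74.25554656982422)
side black (112, 270, 19, 70) ((172.9285888671875, 226.8566131591797), (224.251220703125, 34.679595947265625), 66.10128021240234)
side black (185, 250, 23, 16) ((379.25775146484375, 235.40924072265625), (54.28993225097656, 58.9404411315918), 46.625
[... 395 characters left out ...]
1 -0.0843  0.0515] [ 64.3 -84. ] [21.2 96.6]
side white (289, 330, 54, 52) [ 0.3387 -0.229   0.0626] [ 340.2 -220.5] [ 83.1 121.7]
side white (0, 283, 22, 41) [-0.0177  0.3009  0.0638] [-28.9 292.6] [ 32.7 143.8]
side white (365, 265, 46, 44) [ 0.5776 -0.1997  0.0671] [ 579.7 -192.3] [ 80.  133.6]
side white (29, 192, 23, 13) [0.1849 0.6006 0.0277] [184.3 600.8] [50.6 52.7]
side white (96, 141, 39, 20) [0.4302 0.6716 0.0576] [430.2 671.9] [ 53.7 128.3]
side white (31, 33, 26, 18) [0.6007 1.5307 0.0823] [ 607.4 1514.6] [ 84.7 153.2]
side white (144, 0, 48, 125) [0.8742 1.1552 0.5226] [ 886.1 1118. ] [ 130.1 1082.6]
side white (0, 0, 17, 40) [0.5963 1.8306 0.2145] [ 621.3 1834.4] [ 56.3 452. ]
```

```bash
cat >> h.py <<'E'
def go(pos,yaw,st):
    """shares to put TCP at pos, tool down, tool x at world yaw (mod pi), from state"""
    R=Rn.from_rotvec(st["ee_rot"]);best=None
    for a in(yaw,yaw+np.pi):
        T=Rn.from_matrix(np.array([[np.cos(a),np.sin(a),0],[np.sin(a),-np.cos(a),0],[0,0,-1]]))
        v=(R.inv()*T).as_rotvec()
        if best is None or np.linalg.norm(v)<np.linalg.norm(best):best=v
    print("tr",np.round(R.inv().apply(np.array(pos)-st["tcp_pos"])/.25,4),"dr",np.round(best/np.pi,4),"toolx",np.round(R.as_matrix()[:,0],3))
E
python3 - <<'E'
from h import *;from rig import ctrl
go([.51,.14,.37],np.radians(111),ctrl.get_state())
E
```

```text
tr [-1.7489 -1.1083  0.1365] dr [-5.000e-04  1.000e-04  2.783e-01] toolx [-0.946  0.324  0.   ]
```

{"fn": "apply_moves", "kwargs": {"motion": [{"translation": [-0.88,-0.55,0.07],"dr": [0,0,0.14],"gripper": 1},{"translation": [-0.88,-0.55,0.07],"dr": [0,0,0.14],"gripper": 1},{"translation": [-0.88,-0.55,0.07],"dr": [0,0,0.14],"gripper": 1},{"translation": [-0.88,-0.55,0.07],"dr": [0,0,0.14],"gripper": 1},{"translation": [-0.88,-0.55,0.07],"dr": [0,0,0.14],"gripper": 1},{"translation": [-0.88,-0.55,0.07],"dr": [0,0,0.14],"gripper": 1},{"translation": [-0.88,-0.55,0.07],"dr": [0,0,0.14],"gripper": 1},{"translation": [-0.88,-0.55,0.07],"dr": [0,0,0.14],"gripper": 1}]}}

```text
time_s: 0.9
tcp_pos: [0.3493, 0.3433, 0.3871]
ee_rot: [-1.179, -2.911, -0.0]
contact_force: [-0.2, 0.1, -0.1]
finger_gap: 0.0917
finger_force: 0.0
```

Run:
```python
from h import *;from rig import ctrl
s=ctrl.get_state();print(s["tcp_pos"],s["qpos"]);go([.51,.14,.37],np.radians(111),s)
```

```text
[0.34932118 0.34325969 0.38708807] [ 5.29121307e-01 -5.15802165e-02  1.85099499e+00  7.05058049e-04
  1.34258552e+00 -2.72527599e-01]
tr [-1.0274 -0.137   0.0676] dr [-1.000e-04 -2.000e-04  1.385e-01] toolx [-0.718  0.696  0.001]
```

{"fn": "apply_moves", "kwargs": {"motion": [{"translation": [-1,-0.135,0.07],"dr": [0,0,0.1385],"gripper": 1},{"translation": [-1,-0.135,0.07],"dr": [0,0,0.1385],"gripper": 1},{"translation": [-1,-0.135,0.07],"dr": [0,0,0.1385],"gripper": 1},{"translation": [-1,-0.135,0.07],"dr": [0,0,0.1385],"gripper": 1},{"translation": [-1,-0.135,0.07],"dr": [0,0,0.1385],"gripper": 1},{"translation": [-1,-0.135,0.07],"dr": [0,0,0.1385],"gripper": 1},{"translation": [-1,-0.135,0.07],"dr": [0,0,0.1385],"gripper": 1},{"translation": [-1,-0.135,0.07],"dr": [0,0,0.1385],"gripper": 1}]}}

```text
time_s: 1.7
tcp_pos: [0.5052, 0.1463, 0.3696]
ee_rot: [-1.776, -2.59, -0.0]
contact_force: [-1.0, 0.6, -0.4]
finger_gap: 0.092
finger_force: 0.0
```

Run:
```python
from h import *;from rig import ctrl,capture
import pickle
c=capture("wrist");cv2.imwrite("pics/w1.png",c["color"][...,::-1]);pickle.dump(c,open("w1.pkl","wb"))
s=ctrl.get_state();print(s["tcp_pos"],s["qpos"]);m=masks(c)
for k in blobs(m["orange"],500): print("orange",cv2.boundingRect(k),*circ(plane(c,k,.012)))
for k in blobs(m["black"],300): print("black",cv2.boundingRect(k),cv2.minAreaRect((plane(c,k,.055)*1000).astype(np.float32)))
print(c["R"],-c["R"].T@c["t"])
```

```text
[0.50504701 0.14637878 0.36971327] [ 5.19351884e-02  6.04089469e-02  1.77394790e+00  4.98146904e-04
  1.30755851e+00 -3.17145609e-01]
black (416, 460, 224, 20) ((777.7952880859375, -2.7103271484375), (215.98448181152344, 22.494354248046875), 21.187929153442383)
black (519, 327, 121, 126) ((779.8486938476562, 89.94187927246094), (95.43965148925781, 130.3537139892578), 21.089326858520508)
black (0, 327, 232, 153) ((382.4188232421875, -80.95293426513672), (225.08358764648438, 162.47509765625), 21.194957733154297)
black (413, 273, 64, 93) ((632.0192260742188, 109.19600677490234), (35.80653381347656, 99.28546905517578), 49.842041015625)
black (162, 273, 63, 93) ((436.27398681640625, 34.123634338378906), (97.40119934082031, 35.26630401611328), 81.28950500488281)
black (336, 207, 21, 67) ((529.1389770507812, 145.01841735839844), (16.229263305664062, 55.146141052246094), 21.774436950683594)
black (423, 53, 85, 40) ((561.6731567382812, 291.8683166503906), (57.27299880981445, 21.51212501525879), 11.232033729553223)
black (171, 21, 64, 79) ((383.22686767578125, 231.12940979003906), (20.098787307739258, 56.033653259277344), 49.01076126098633)
[[ 0.93298284  0.35991724 -0.00161004]
 [ 0.34823224 -0.90154398  0.25681271]
 [ 0.0909798  -0.24016252 -0.96645985]] [0.47987637 0.21225025 0.35016762]
```

View pics/w1.png

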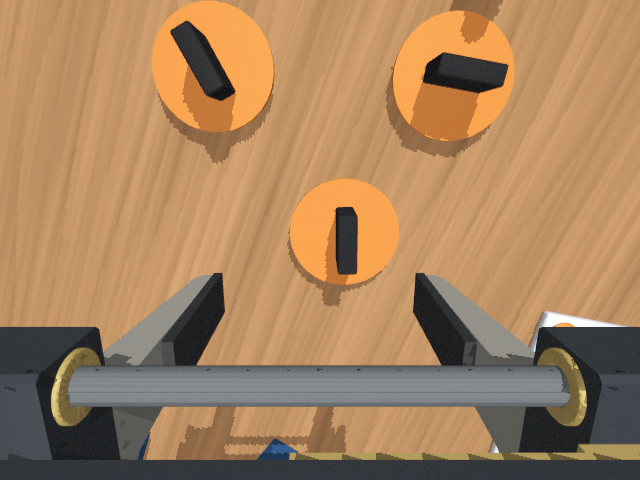

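The wrist view shows the target cover at px (344,232), with its bar at (346,240) nearly along image vertical. It is clear of the other two covers at (213,66) and (454,76).

```bash
cat >> h.py <<'E'
def orange2(c):
    h=cv2.cvtColor(c["color"],cv2.COLOR_RGB2HSV);return (h[...,0]<16)&(h[...,1]>150)&(h[...,2]>225)
E
python3 - <<'E'
from h import *;from rig import ctrl
import pickle
c=pickle.load(open("w1.pkl","rb"));s=ctrl.get_state()
for k in blobs(orange2(c),2000): print(cv2.boundingRect(k),*circ(plane(c,k,.013)))
for a in((346,240),): print(ray(c,a,.055))
go([.528,.143,.21],np.radians(111.5),s)
E
```

```text
(290, 178, 109, 106) [0.5316 0.1416 0.0501] [531.5 142.4] [91.8 98.2]
(393, 11, 122, 126) [0.566  0.2966 0.05  ] [565.9 296.5] [88.  94.4]
(152, 1, 122, 129) [0.3783 0.2319 0.05  ] [378.9 233.2] [91.6 96.3]
[0.52884655 0.1455829  0.055     ]
tr [-0.0461  0.0809  0.6388] dr [-0.     -0.0002 -0.002 ] toolx [-0.361  0.933  0.001]
```

Run:
```python
from h import *;from rig import ctrl
go([.531,.142,.209],np.radians(111.8),ctrl.get_state())
```

```text
tr [-0.0541  0.0906  0.6428] dr [-0.     -0.0002 -0.0037] toolx [-0.361  0.933  0.001]
```

{"fn": "apply_moves", "kwargs": {"motion": [{"translation": [-0.054,0.09,0.15],"dr": [0,0,-0.004],"gripper": 1},{"translation": [-0.054,0.09,0.3],"dr": [0,0,-0.004],"gripper": 1},{"translation": [-0.054,0.09,0.4],"dr": [0,0,-0.004],"gripper": 1},{"translation": [-0.054,0.09,0.5],"dr": [0,0,-0.004],"gripper": 1},{"translation": [-0.054,0.09,0.5],"dr": [0,0,-0.004],"gripper": 1},{"translation": [-0.054,0.09,0.5],"dr": [0,0,-0.004],"gripper": 1}]}}

```text
time_s: 2.35
tcp_pos: [0.5314, 0.1411, 0.2452]
ee_rot: [-1.761, -2.601, -0.0]
contact_force: [-0.7, 0.3, -0.0]
finger_gap: 0.0921
finger_force: 0.0
```

Run:
```python
from h import *;from rig import ctrl,capture
import pickle
c=capture("wrist");cv2.imwrite("pics/w2.png",c["color"][...,::-1]);pickle.dump(c,open("w2.pkl","wb"))
s=ctrl.get_state();print(s["tcp_pos"],s["contact_force"])
for k in blobs(orange2(c),2000): print(cv2.boundingRect(k),*circ(plane(c,k,.013)))
go([.531,.142,.209],np.radians(111.8),s)
```

```text
[0.53196262 0.14086819 0.24621988] [-0.1145605  -0.75238105  0.45246746]
(235, 175, 170, 162) [0.5317 0.1417 0.0501] [532.  142.4] [92.7 98.9]
(517, 12, 82, 99) [0.6053 0.2868 0.0288] [604.2 287.6] [21.7 50.5]
(399, 0, 53, 88) [0.537  0.2705 0.0223] [534.4 274.3] [23.3 44. ]
(123, 0, 78, 95) [0.4162 0.2185 0.0292] [412.  222.5] [34.2 51.2]
(1, 0, 83, 92) [0.3576 0.1959 0.0273] [355.6 200.1] [22.8 50.8]
tr [ 0.0057 -0.0022  0.1489] dr [ 0.0006  0.0002 -0.0001] toolx [-0.371  0.929 -0.001]
```

View pics/w2.png

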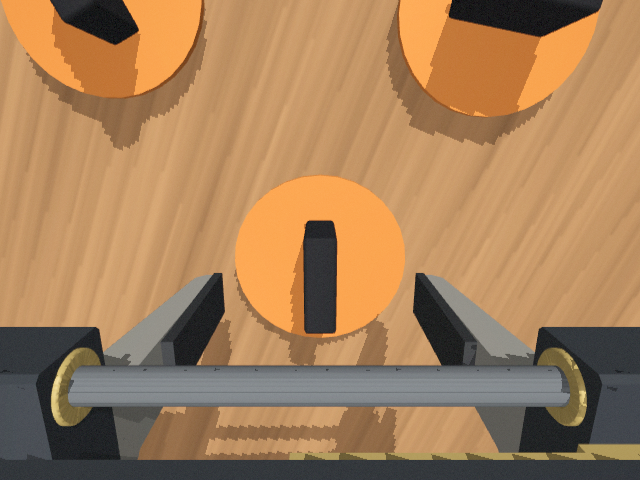

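The cover's bar is centred between the fingers (px 320, 275) and aligned with them. Next I descend and grip.

{"fn": "apply_moves", "kwargs": {"motion": [{"translation": [0.004,0,0.05],"dr": [0,0,0],"gripper": 1},{"translation": [0.004,0,0.1],"dr": [0,0,0],"gripper": 1},{"translation": [0.004,0,0.147],"dr": [0,0,0],"gripper": 1},{"translation": [0.004,0,0.147],"dr": [0,0,0],"gripper": 1},{"translation": [0.004,0,0.147],"dr": [0,0,0],"gripper": 0.5},{"translation": [0.004,0,0.147],"dr": [0,0,0],"gripper": 0.3},{"translation": [0.004,0,0.147],"dr": [0,0,0],"gripper": 0},{"translation": [0.004,0,0.147],"dr": [0,0,0],"gripper": 0},{"translation": [0.004,0,0.147],"dr": [0,0,0],"gripper": 0},{"translation": [0.004,0,0.147],"dr": [0,0,0],"gripper": 0},{"translation": [0.004,0,0.147],"dr": [0,0,0],"gripper": 0}], "force": 35}}

```text
time_s: 3.5
tcp_pos: [0.5314, 0.1408, 0.208]
ee_rot: [1.764, 2.6, 0.0]
contact_force: [-0.3, 0.3, 0.2]
finger_gap: 0.038
finger_force: 0.0
```

Run:
```python
from rig import ctrl
s=ctrl.get_state();print({k:s[k] for k in("tcp_pos","ee_rot","contact_force","finger_gap","finger_force","qpos")})
```

```text
{'tcp_pos': array([0.53138421, 0.14083756, 0.20802091]), 'ee_rot': array([1.76359115e+00, 2.59973947e+00, 8.97706855e-05]), 'contact_force': array([-0.34566968,  0.27256365,  0.17375008]), 'finger_gap': 0.037974214451041835, 'finger_force': 0.0, 'qpos': array([ 3.92133393e-02,  3.34964710e-01,  1.81065243e+00, -2.45596070e-05,
        9.95851247e-01, -3.39444116e-01])}
```

{"fn": "apply_moves", "kwargs": {"motion": [{"gripper": 0,"translation": [0,0,0],"dr": [0,0,0]},{"gripper": 0,"translation": [0,0,0],"dr": [0,0,0]},{"gripper": 0,"translation": [0,0,0],"dr": [0,0,0]},{"gripper": 0,"translation": [0,0,0],"dr": [0,0,0]},{"gripper": 0,"translation": [0,0,0],"dr": [0,0,0]},{"gripper": 0,"translation": [0,0,0],"dr": [0,0,0]},{"gripper": 0,"translation": [0,0,0],"dr": [0,0,0]}]}}

```text
time_s: 4.2
tcp_pos: [0.5314, 0.1408, 0.208]
ee_rot: [1.764, 2.6, 0.0]
contact_force: [1.0, 0.4, 0.2]
finger_gap: 0.0156
finger_force: 35.0
```

{"fn": "apply_moves", "kwargs": {"motion": [{"translation": [0,0,-0.05],"dr": [0,0,0],"gripper": 0},{"translation": [0,0,-0.15],"dr": [0,0,0],"gripper": 0},{"translation": [0,0,-0.28],"dr": [0,0,0],"gripper": 0},{"translation": [0,0,-0.42],"dr": [0,0,0],"gripper": 0},{"translation": [0,0,-0.56],"dr": [0,0,0],"gripper": 0},{"translation": [-0.05,-0.01,-0.68],"dr": [0,0,0],"gripper": 0},{"translation": [-0.15,-0.03,-0.76],"dr": [0,0,0],"gripper": 0},{"translation": [-0.28,-0.05,-0.77],"dr": [0,0,0],"gripper": 0},{"translation": [-0.42,-0.07,-0.77],"dr": [0,0,0],"gripper": 0},{"translation": [-0.56,-0.09,-0.77],"dr": [0,0,0],"gripper": 0},{"translation": [-0.7,-0.11,-0.77],"dr": [0,0,0],"gripper": 0},{"translation": [-0.85,-0.13,-0.77],"dr": [0,0,0],"gripper": 0}]}}

```text
time_s: 5.4
tcp_pos: [0.5796, -0.0698, 0.4013]
ee_rot: [1.763, 2.6, 0.0]
contact_force: [0.2, -0.2, -1.2]
finger_gap: 0.0157
finger_force: 35.0
```

{"fn": "apply_moves", "kwargs": {"motion": [{"translation": [-0.15,-0.02,0],"dr": [0,0,0],"gripper": 0},{"translation": [-0.3,-0.04,0],"dr": [0,0,0],"gripper": 0},{"translation": [-0.45,-0.06,0],"dr": [0,0,0],"gripper": 0},{"translation": [-0.6,-0.08,0],"dr": [0,0,0],"gripper": 0},{"translation": [-0.75,-0.1,0],"dr": [0,0,0],"gripper": 0},{"translation": [-0.88,-0.12,0],"dr": [0,0,0],"gripper": 0},{"translation": [-0.98,-0.14,0],"dr": [0,0,0],"gripper": 0},{"translation": [-1,-0.14,0],"dr": [0,0,0],"gripper": 0},{"translation": [-1,-0.14,0],"dr": [0,0,0],"gripper": 0},{"translation": [-1,-0.14,0],"dr": [0,0,0],"gripper": 0}]}}

```text
time_s: 6.4
tcp_pos: [0.6397, -0.3126, 0.4007]
ee_rot: [-1.762, -2.6, -0.001]
contact_force: [-0.5, -0.3, -1.2]
finger_gap: 0.0158
finger_force: 35.0
```

Run:
```python
from h import *;from rig import ctrl,capture
import pickle
c=capture("wrist");cv2.imwrite("pics/w3.png",c["color"][...,::-1]);pickle.dump(c,open("w3.pkl","wb"))
s=ctrl.get_state();print({k:s[k] for k in("tcp_pos","ee_rot","contact_force","finger_gap","finger_force","qpos")})
```

```text
{'tcp_pos': array([ 0.63970185, -0.31236083,  0.400757  ]), 'ee_rot': array([-1.76163062e+00, -2.60067220e+00, -5.79719599e-04]), 'contact_force': array([ 0.45244347, -1.24807453, -1.22388206]), 'finger_gap': 0.015533542000073343, 'finger_force': 34.99979853630066, 'qpos': array([-6.23535362e-01,  5.16035514e-01,  1.15756636e+00,  3.58449483e-04,
        1.46844121e+00, -1.00360930e+00])}
```

View pics/w3.png

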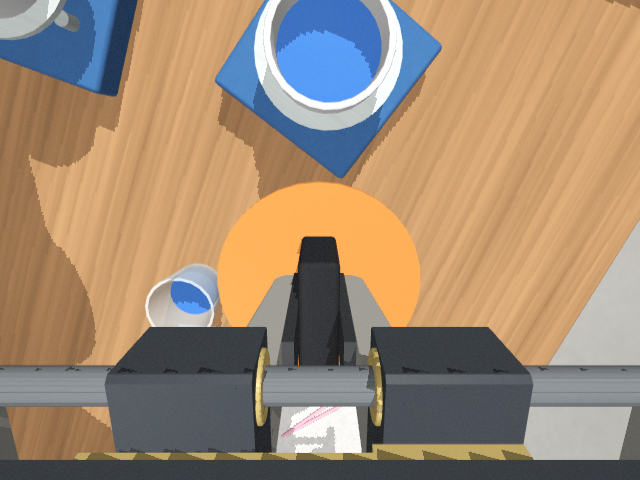

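Held cover is level at (318,275); the target cup is at (328,45) but cut off by the image top. I'll move a little closer and higher to see it whole.

{"fn": "apply_moves", "kwargs": {"motion": [{"translation": [0.06,0,-0.1],"dr": [0,0,0],"gripper": 0},{"translation": [0.12,0,-0.2],"dr": [0,0,0],"gripper": 0},{"translation": [0.12,0,-0.2],"dr": [0,0,0],"gripper": 0},{"translation": [0.12,0,-0.2],"dr": [0,0,0],"gripper": 0},{"translation": [0.12,0,-0.2],"dr": [0,0,0],"gripper": 0}]}}

```text
time_s: 6.95
tcp_pos: [0.6284, -0.2859, 0.4485]
ee_rot: [-1.762, -2.598, 0.0]
contact_force: [-0.1, 0.1, -0.7]
finger_gap: 0.0154
finger_force: 35.0
```

```bash
cat >> h.py <<'E'
def circfit(P):
    # robust algebraic circle
    from scipy.optimize import least_squares
    f=lambda p:np.hypot(*(P-p[:2]).T)-p[2]
    r=least_squares(f,[*P.mean(0),.04],loss="soft_l1",f_scale=.0007);return np.round(r.x,4),len(P),round(float(np.median(abs(f(r.x)))),5)
E
python3 - <<'E'
from h import *;from rig import ctrl,capture
import pickle
c=capture("wrist");cv2.imwrite("pics/w4.png",c["color"][...,::-1]);pickle.dump(c,open("w4.pkl","wb"))
s=ctrl.get_state();print(s["tcp_pos"],s["ee_rot"])
zp=s["tcp_pos"][2]-.195
for k in blobs(orange2(c),2000):
    P=np.array([p[0] for p in k if 3<p[0][0]<636 and p[0][1]<(cv2.boundingRect(k)[1]+.45*cv2.boundingRect(k)[2])])
    print("cover",cv2.boundingRect(k),circfit(np.array([ray(c,p,zp)[:2] for p in P])))
h=cv2.cvtColor(c["color"],cv2.COLOR_RGB2HSV).astype(int)
w=(h[...,1]<45)&(h[...,2]>130)
cs,hi=cv2.findContours(w.astype(np.uint8),cv2.RETR_CCOMP,cv2.CHAIN_APPROX_NONE)
for k,q in zip(cs,hi[0]):
    if cv2.contourArea(k)>3000: print("white","hole" if q[3]>=0 else "outer",cv2.boundingRect(k),circfit(plane(c,k,.114)))
E
```

```text
[ 0.62841533 -0.28609269  0.44816912] [-1.76197573e+00 -2.59706714e+00  1.98131221e-04]
white outer (524, 406, 108, 54) (array([ 0.9433, -0.3883,  0.047 ]), 291, 0.00629)
white outer (276, 406, 86, 47) (array([ 0.7055, -0.4817,  0.0392]), 254, 0.00505)
white outer (530, 372, 110, 31) (array([ 0.9235, -0.341 ,  0.0367]), 276, 0.01324)
white outer (263, 371, 112, 32) (array([ 0.6865, -0.4361,  0.0364]), 271, 0.01281)
white outer (0, 371, 107, 32) (array([ 0.4508, -0.5302,  0.0366]), 271, 0.01261)
white outer (524, 175, 116, 191) (array([ 0.8866, -0.2618,  0.0639]), 494, 0.01485)
white outer (266, 33, 124, 132) (array([ 0.5979, -0.1918,  0.0484]), 361, 0.00018)
white hole (281, 51, 93, 96) (array([ 0.5974, -0.1908,  0.0351]), 284, 0.00035)
white outer (549, 0, 91, 55) (array([ 0.7678, -0.0679,  0.0279]), 265, 0.00652)
white outer (0, 0, 114, 90) (array([ 0.3922, -0.2272,  0.0359]), 344, 0.00605)
```

View pics/w4.png

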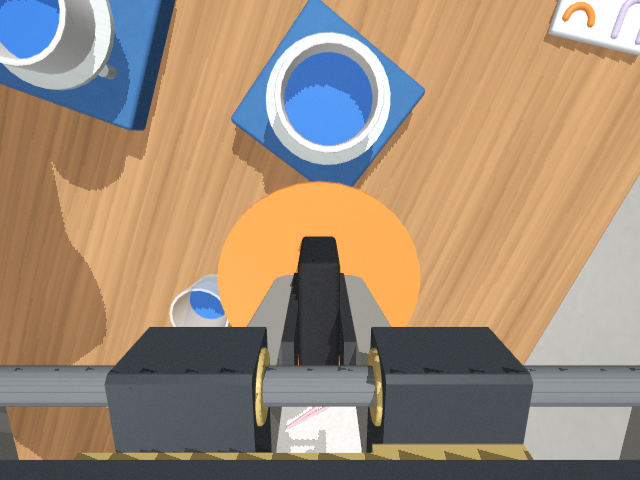

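Whole cup now visible: rim ring centred about (328,92), with the hole at (327,99). The held cover is at (318,270).

```bash
cat >> h.py <<'E'
def fixfit(P,r,p0):
    from scipy.optimize import least_squares
    f=lambda p:np.hypot(*(P-p).T)-r
    q=least_squares(f,p0,loss="soft_l1",f_scale=.0007);return np.round(q.x,4),len(P),round(float(np.median(abs(f(q.x)))),5)
E
python3 - <<'E'
from h import *
import pickle
c=pickle.load(open("w4.pkl","rb"))
h=cv2.cvtColor(c["color"],cv2.COLOR_RGB2HSV).astype(int);print(h[200,320],h[270,250],h[95,318])
o=(h[...,0]<20)&(h[...,1]>140)&(h[...,2]>200)&(np.arange(480)[:,None]>170)
k=max(blobs(o,2000),key=cv2.contourArea);x,y,w,_=cv2.boundingRect(k);print(x,y,w)
P=np.array([ray(c,p[0],.448-.195)[:2] for p in k if p[0][1]<290 and not 265<p[0][0]<370 or p[0][1]<200])
print("cover",circfit(P),fixfit(P,.05,P.mean(0)))
w=(h[...,1]<45)&(h[...,2]>130)
cs,hi=cv2.findContours(w.astype(np.uint8),cv2.RETR_CCOMP,cv2.CHAIN_APPROX_NONE)
for k,q in zip(cs,hi[0]):
    if cv2.contourArea(k)>3000 and 250<k[:,0,0].mean()<400 and k[:,0,1].max()<200:
        p=k[:,0]
        if q[3]>=0: S=p[p[:,1]>105];r=.038
        else: S=p[p[:,1]<85];r=.043
        P=np.array([ray(c,a,.114)[:2] for a in S]);print(q[3],circfit(P),fixfit(P,r,[.597,-.187]))
E
```

```text
[ 16 165 255] [ 16 160 255] [107 165 248]
218 182 203
cover (array([ 0.6276, -0.2848,  0.0498]), 303, 0.0001) (array([ 0.6277, -0.2851]), 303, 0.00013)
-1 (array([ 0.5979, -0.1918,  0.0484]), 153, 0.00016) (array([ 0.5955, -0.186 ]), 153, 0.00098)
93 (array([ 0.5978, -0.1908,  0.035 ]), 116, 0.0002) (array([ 0.5965, -0.1874]), 116, 0.00061)
```

Run:
```python
from h import *
import pickle
c=pickle.load(open("w4.pkl","rb"));print(-c["R"].T@c["t"])
h=cv2.cvtColor(c["color"],cv2.COLOR_RGB2HSV).astype(int)
w=(h[...,1]<45)&(h[...,2]>130)
cs,hi=cv2.findContours(w.astype(np.uint8),cv2.RETR_CCOMP,cv2.CHAIN_APPROX_NONE)
for k,q in zip(cs,hi[0]):
    if cv2.contourArea(k)>3000 and 250<k[:,0,0].mean()<400 and k[:,0,1].max()<200:
        for z in (.07,.076,.08,.09,.1,.114): print(q[3],z,circfit(plane(c,k,z)))
im=c["color"][15:185,240:410,::-1];cv2.imwrite("pics/crop.png",cv2.resize(im,None,fx=3.5,fy=3.5,interpolation=cv2.INTER_NEAREST))
print(h[20:170:3,327].tolist())
```

```text
[ 0.60242571 -0.22019914  0.42912386]
-1 0.07 (array([ 0.5973, -0.1878,  0.0551]), 361, 0.0002)
-1 0.076 (array([ 0.5974, -0.1884,  0.0542]), 361, 0.0002)
-1 0.08 (array([ 0.5974, -0.1887,  0.0536]), 361, 0.0002)
-1 0.09 (array([ 0.5976, -0.1896,  0.052 ]), 361, 0.00019)
-1 0.1 (array([ 0.5977, -0.1905,  0.0505]), 361, 0.00018)
-1 0.114 (array([ 0.5979, -0.1918,  0.0484]), 361, 0.00018)
93 0.07 (array([ 0.5968, -0.1867,  0.04  ]), 284, 0.00037)
93 0.076 (array([ 0.5969, -0.1873,  0.0394]), 284, 0.00037)
93 0.08 (array([ 0.5969, -0.1877,  0.0389]), 284, 0.00037)
93 0.09 (array([ 0.5971, -0.1886,  0.0378]), 284, 0.00036)
93 0.1 (array([ 0.5972, -0.1895,  0.0367]), 284, 0.00035)
93 0.114 (array([ 0.5974, -0.1908,  0.0351]), 284, 0.00035)
[[106, 149, 209], [105, 150, 207], [105, 152, 206], [106, 149, 206], [107, 64, 218], [90, 5, 255], [0, 0, 255], [15, 2, 249], [0, 3, 153], [0, 0, 152], [30, 3, 153], [108, 172, 194], [108, 171, 194], [108, 171, 194], [109, 172, 194], [108, 173, 193], [108, 176, 193], [109, 174, 193], [108, 173, 193], [108, 171, 194], [108, 172, 194], [108, 173, 195], [107, 166, 247], [107, 161, 248], [107, 165, 248], [107, 165, 247], [107, 168, 247], [107, 170, 247], [107, 170, 246], [107, 166, 248], [107, 168, 247], [107, 169, 247], [107, 166, 247], [107, 167, 247], [107, 166, 247], [107, 171, 246], [107, 166, 247], [107, 168, 247], [107, 167, 246], [107, 166, 247], [107, 166, 246], [107, 169, 246], [60, 1, 235], [0, 0, 255], [0, 0, 215], [77, 9, 201], [86, 9, 200], [79, 10, 202], [102, 38, 182], [107, 150, 148]]
```

View pics/crop.png

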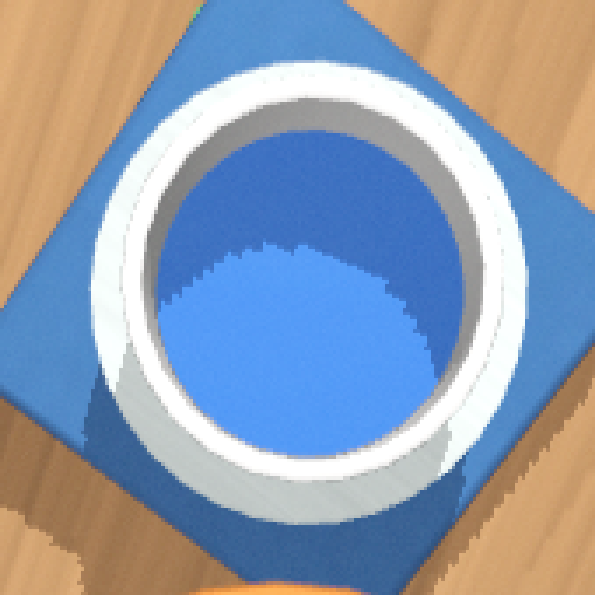

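The rim's inner edge in the crop spans px (281–378, 43–146), with no obstruction inside the cup.

Run:
```python
from h import *;from rig import ctrl
import pickle
c=pickle.load(open("w4.pkl","rb"));s=ctrl.get_state();print(s["tcp_pos"])
P=np.array([ray(c,p,.114)[:2] for p in((240.+143/3.5,95),(240+484/3.5,95),(329.6,15+98/3.5),(329.6,15+460/3.5))]);print(P.mean(0),circfit(P))
go([s["tcp_pos"][0]-.0305,s["tcp_pos"][1]+.0973,.36],np.arctan2(.929,-.37),s)
```

```text
[ 0.62841533 -0.28609269  0.44816912]
[ 0.59785484 -0.18766909] (array([ 0.598 , -0.1882,  0.038 ]), 4, 2e-05)
tr [0.4058 0.0312 0.3537] dr [-0.0006 -0.0008 -0.0001] toolx [-0.37   0.929  0.003]
```

{"fn": "apply_moves", "kwargs": {"motion": [{"translation": [0.1,0.01,0],"dr": [0,0,0],"gripper": 0},{"translation": [0.22,0.02,0],"dr": [0,0,0],"gripper": 0},{"translation": [0.34,0.03,0.05],"dr": [0,0,0],"gripper": 0},{"translation": [0.405,0.032,0.15],"dr": [0,0,0],"gripper": 0},{"translation": [0.405,0.032,0.25],"dr": [0,0,0],"gripper": 0},{"translation": [0.405,0.032,0.34],"dr": [0,0,0],"gripper": 0},{"translation": [0.405,0.032,0.41],"dr": [0,0,0],"gripper": 0},{"translation": [0.405,0.032,0.41],"dr": [0,0,0],"gripper": 0},{"translation": [0.405,0.032,0.41],"dr": [0,0,0],"gripper": 0},{"translation": [0.405,0.032,0.41],"dr": [0,0,0],"gripper": 0}]}}

```text
time_s: 8.0
tcp_pos: [0.5989, -0.1893, 0.349]
ee_rot: [1.763, 2.598, 0.0]
contact_force: [0.2, -0.2, -0.9]
finger_gap: 0.0157
finger_force: 35.0
```

Run:
```python
from h import *;from rig import ctrl
s=ctrl.get_state();print(s["tcp_pos"],s["contact_force"],s["qpos"])
go([.5982,-.189,.320],np.arctan2(.929,-.37),s)
```

```text
[ 0.59888623 -0.18932622  0.34903344] [ 0.19357656 -0.17521067 -0.8797794 ] [-4.98262441e-01  3.36874704e-01  1.49687704e+00  6.72800174e-06
  1.30610795e+00 -8.76646850e-01]
tr [ 0.0024 -0.0022  0.1161] dr [ 0.0004  0.0004 -0.0002] toolx [-0.369  0.929 -0.001]
```

{"fn": "apply_moves", "kwargs": {"motion": [{"translation": [0.002,-0.002,0.04],"dr": [0,0,0],"gripper": 0},{"translation": [0.002,-0.002,0.08],"dr": [0,0,0],"gripper": 0},{"translation": [0.002,-0.002,0.1],"dr": [0,0,0],"gripper": 0},{"translation": [0.002,-0.002,0.11],"dr": [0,0,0],"gripper": 0},{"translation": [0.002,-0.002,0.11],"dr": [0,0,0],"gripper": 0},{"translation": [0.002,-0.002,0.11],"dr": [0,0,0],"gripper": 0}]}}

```text
time_s: 8.6
tcp_pos: [0.598, -0.1887, 0.3207]
ee_rot: [1.763, 2.6, 0.0]
contact_force: [0.5, 0.3, -1.1]
finger_gap: 0.0154
finger_force: 35.0
```

{"fn": "apply_moves", "kwargs": {"motion": [{"translation": [0,0,0.006],"dr": [0,0,0],"gripper": 0},{"translation": [0,0,0.012],"dr": [0,0,0],"gripper": 0},{"translation": [0,0,0.016],"dr": [0,0,0],"gripper": 0},{"translation": [0,0,0.02],"dr": [0,0,0],"gripper": 0},{"translation": [0,0,0.02],"dr": [0,0,0],"gripper": 0}]}}

```text
time_s: 9.1
tcp_pos: [0.5978, -0.1886, 0.3152]
ee_rot: [-1.763, -2.6, 0.0]
contact_force: [0.3, 0.3, -0.8]
finger_gap: 0.0158
finger_force: 35.0
```

Run:
```python
from h import *;from rig import ctrl,capture
s=ctrl.get_state();print(s["tcp_pos"],s["contact_force"],s["moment"])
c=capture("side");cv2.imwrite("pics/s5.png",cv2.resize(c["color"][200:350,300:500,::-1],None,fx=4,fy=4))
```

```text
[ 0.59783334 -0.1886387   0.31523566] [ 0.30974949  0.32175621 -0.75201419] [-0.03675863  0.0824706   0.00357154]
```

View pics/s5.png

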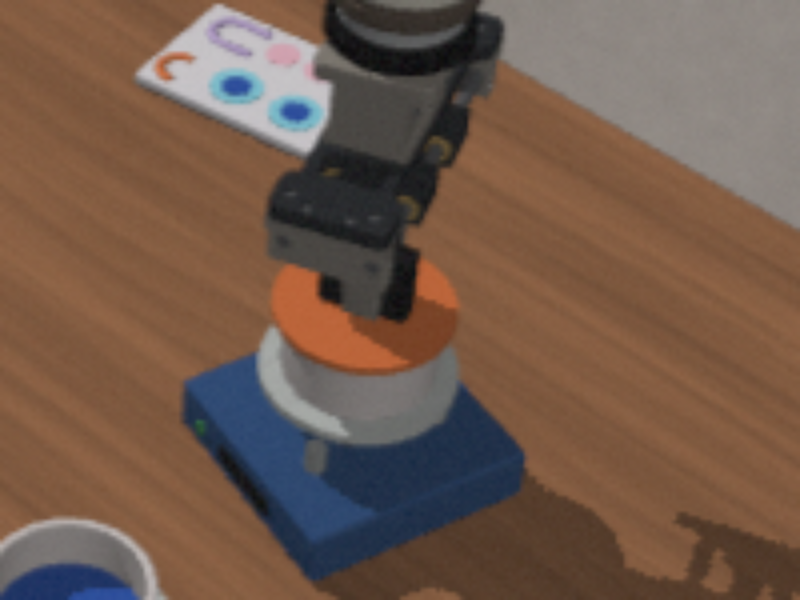

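The side view shows the cover sitting centrally on the cup, with its plate at (365,310) level just above the rim and no contact force so far. Next I press on slowly.

{"fn": "apply_moves", "kwargs": {"motion": [{"translation": [0,0,0.004],"dr": [0,0,0],"gripper": 0},{"translation": [0,0,0.008],"dr": [0,0,0],"gripper": 0},{"translation": [0,0,0.012],"dr": [0,0,0],"gripper": 0},{"translation": [0,0,0.016],"dr": [0,0,0],"gripper": 0},{"translation": [0,0,0.016],"dr": [0,0,0],"gripper": 0},{"translation": [0,0,0.016],"dr": [0,0,0],"gripper": 0}]}}

```text
time_s: 9.75
tcp_pos: [0.598, -0.1887, 0.3123]
ee_rot: [1.763, 2.599, -0.0]
contact_force: [-2.9, 0.9, 5.6]
finger_gap: 0.016
finger_force: 35.0
```

{"fn": "apply_moves", "kwargs": {"motion": [{"translation": [0,0,0.004],"dr": [0,0,0],"gripper": 0},{"translation": [0,0,0.008],"dr": [0,0,0],"gripper": 0},{"translation": [0,0,0.008],"dr": [0,0,0],"gripper": 0},{"translation": [0,0,0.008],"dr": [0,0,0],"gripper": 0}]}}

```text
time_s: 10.15
tcp_pos: [0.598, -0.1887, 0.3105]
ee_rot: [1.763, 2.6, -0.0]
contact_force: [-2.9, 2.1, 6.5]
finger_gap: 0.0158
finger_force: 35.0
```

Run:
```python
from h import *;from rig import ctrl,capture
s=ctrl.get_state();print(s["tcp_pos"],s["ee_rot"],s["contact_force"],s["moment"])
```

```text
[ 0.59795219 -0.18869622  0.31045994] [ 1.76333467e+00  2.59955178e+00 -1.78936562e-04] [-2.8520596   2.06816649  6.50128958] [0.16701294 0.60502297 0.01434886]
```

Lateral force (-2.9, +2.1) with 6.5 N vertical suggests the step touches the wall on one side. I'll lift slightly, shift about 1.5 mm along that force, and lower again.

{"fn": "apply_moves", "kwargs": {"motion": [{"translation": [0,0,-0.012],"dr": [0,0,0],"gripper": 0},{"translation": [0,0,-0.024],"dr": [0,0,0],"gripper": 0},{"translation": [0.005,-0.003,-0.024],"dr": [0,0,0],"gripper": 0},{"translation": [0.005,-0.003,-0.024],"dr": [0,0,0],"gripper": 0},{"translation": [0.005,-0.003,-0.024],"dr": [0,0,0],"gripper": 0}]}}

```text
time_s: 10.65
tcp_pos: [0.5965, -0.1877, 0.3148]
ee_rot: [-1.763, -2.599, 0.0]
contact_force: [0.6, -0.3, -0.8]
finger_gap: 0.0156
finger_force: 35.0
```

{"fn": "apply_moves", "kwargs": {"motion": [{"translation": [0,0,0.006],"dr": [0,0,0],"gripper": 0},{"translation": [0,0,0.012],"dr": [0,0,0],"gripper": 0},{"translation": [0,0,0.017],"dr": [0,0,0],"gripper": 0},{"translation": [0,0,0.02],"dr": [0,0,0],"gripper": 0},{"translation": [0,0,0.024],"dr": [0,0,0],"gripper": 0},{"translation": [0,0,0.024],"dr": [0,0,0],"gripper": 0},{"translation": [0,0,0.024],"dr": [0,0,0],"gripper": 0}]}}

```text
time_s: 11.35
tcp_pos: [0.5967, -0.1878, 0.3103]
ee_rot: [-1.764, -2.6, 0.0]
contact_force: [-3.1, 1.2, 5.8]
finger_gap: 0.0159
finger_force: 35.0
```

Run:
```python
from h import *;from rig import ctrl,capture
s=ctrl.get_state();print(s["tcp_pos"],s["ee_rot"],s["contact_force"],s["moment"])
```

```text
[ 0.59673242 -0.18776811  0.31031158] [-1.76350646e+00 -2.59981820e+00  2.26218956e-04] [-3.14556622  1.23046447  5.80884678] [ 0.25643759  0.63933415 -0.0689202 ]
```

The same force appears after the shift, so it is friction drag and not wall contact; the cover seats at TCP z≈0.3135 either way. I'll re-centre to the measured position, then press slowly with a firmer grip.

{"fn": "apply_moves", "kwargs": {"motion": [{"translation": [0,0,-0.012],"dr": [0,0,0],"gripper": 0},{"translation": [0,0,-0.02],"dr": [0,0,0],"gripper": 0},{"translation": [-0.0035,0.0015,-0.02],"dr": [0,0,0],"gripper": 0},{"translation": [-0.0035,0.0015,-0.02],"dr": [0,0,0],"gripper": 0},{"translation": [-0.0035,0.0015,-0.014],"dr": [0,0,0],"gripper": 0},{"translation": [-0.0035,0.0015,-0.008],"dr": [0,0,0],"gripper": 0},{"translation": [-0.0035,0.0015,0],"dr": [0,0,0],"gripper": 0},{"translation": [-0.0035,0.0015,0.01],"dr": [0,0,0],"gripper": 0},{"translation": [-0.0035,0.0015,0.02],"dr": [0,0,0],"gripper": 0},{"translation": [-0.0035,0.0015,0.03],"dr": [0,0,0],"gripper": 0},{"translation": [-0.0035,0.0015,0.03],"dr": [0,0,0],"gripper": 0}], "force": 50}}

```text
time_s: 12.45
tcp_pos: [0.5974, -0.1885, 0.303]
ee_rot: [1.764, 2.6, -0.0]
contact_force: [-3.8, 1.7, 9.3]
finger_gap: 0.0155
finger_force: 50.0
```

{"fn": "apply_moves", "kwargs": {"motion": [{"translation": [0,0,0.005],"dr": [0,0,0],"gripper": 0},{"translation": [0,0,0.01],"dr": [0,0,0],"gripper": 0},{"translation": [0,0,0.015],"dr": [0,0,0],"gripper": 0},{"translation": [0,0,0.015],"dr": [0,0,0],"gripper": 0},{"translation": [0,0,0.015],"dr": [0,0,0],"gripper": 0}]}}

```text
time_s: 12.95
tcp_pos: [0.5975, -0.1885, 0.2998]
ee_rot: [1.763, 2.6, -0.0]
contact_force: [-4.6, 1.1, 10.1]
finger_gap: 0.0156
finger_force: 50.0
```

{"fn": "apply_moves", "kwargs": {"motion": [{"translation": [0,0,0.003],"dr": [0,0,0],"gripper": 0},{"translation": [0,0,0.006],"dr": [0,0,0],"gripper": 0},{"translation": [0,0,0.009],"dr": [0,0,0],"gripper": 0},{"translation": [0,0,0.012],"dr": [0,0,0],"gripper": 0},{"translation": [0,0,0.015],"dr": [0,0,0],"gripper": 0},{"translation": [0,0,0.015],"dr": [0,0,0],"gripper": 0},{"translation": [0,0,0.015],"dr": [0,0,0],"gripper": 0}]}}

```text
time_s: 13.65
tcp_pos: [0.5975, -0.1885, 0.2963]
ee_rot: [1.763, 2.6, -0.001]
contact_force: [-5.7, 2.8, 12.2]
finger_gap: 0.0157
finger_force: 50.0
```

{"fn": "apply_moves", "kwargs": {"motion": [{"translation": [0,0,0.002],"dr": [0,0,0],"gripper": 0},{"translation": [0,0,0.004],"dr": [0,0,0],"gripper": 0},{"translation": [0,0,0.004],"dr": [0,0,0],"gripper": 0},{"translation": [0,0,0.004],"dr": [0,0,0],"gripper": 0}]}}

```text
time_s: 14.05
tcp_pos: [0.5975, -0.1885, 0.2959]
ee_rot: [1.763, 2.6, -0.001]
contact_force: [-6.7, 2.9, 14.7]
finger_gap: 0.0155
finger_force: 50.0
```

{"fn": "apply_moves", "kwargs": {"motion": [{"translation": [0,0,0.002],"dr": [0,0,0],"gripper": 0},{"translation": [0,0,0.004],"dr": [0,0,0],"gripper": 0},{"translation": [0,0,0.004],"dr": [0,0,0],"gripper": 0},{"translation": [0,0,0.004],"dr": [0,0,0],"gripper": 0}]}}

```text
time_s: 14.45
tcp_pos: [0.5976, -0.1885, 0.2959]
ee_rot: [1.763, 2.6, -0.001]
contact_force: [-9.2, 4.2, 19.6]
finger_gap: 0.0157
finger_force: 50.0
```

On the stop: z is steady at 0.2959 while the force rises to 19.6 N. I'll ease the sideways preload slightly.

{"fn": "apply_moves", "kwargs": {"motion": [{"translation": [0.001,-0.001,0],"dr": [0,0,0],"gripper": 0},{"translation": [0.003,-0.003,0],"dr": [0,0,0],"gripper": 0},{"translation": [0.003,-0.003,0],"dr": [0,0,0],"gripper": 0},{"translation": [0.003,-0.003,0],"dr": [0,0,0],"gripper": 0}]}}

```text
time_s: 14.85
tcp_pos: [0.5971, -0.1883, 0.2959]
ee_rot: [1.762, 2.598, 0.0]
contact_force: [-5.6, 1.6, 17.1]
finger_gap: 0.0156
finger_force: 50.0
```

Run:
```python
from h import *;from rig import ctrl,capture
c=capture("side");cv2.imwrite("pics/s6.png",cv2.resize(c["color"][200:350,300:500,::-1],None,fx=4,fy=4))
s=ctrl.get_state();print(s["time_s"],s["tcp_pos"],s["ee_rot"],s["contact_force"],s["moment"])
c=capture("wrist");h=cv2.cvtColor(c["color"],cv2.COLOR_RGB2HSV).astype(int)
o=(h[...,0]<20)&(h[...,1]>140)&(h[...,2]>150)&(np.arange(480)[:,None]>150)
k=max(blobs(o,2000),key=cv2.contourArea);print(cv2.boundingRect(k))
P=np.array([ray(c,p[0],.101)[:2] for p in k if p[0][1]<290 and not 265<p[0][0]<370 or p[0][1]<200])
print("cover",circfit(P))
```

```text
14.9 [ 0.59704974 -0.18833669  0.29592754] [1.76191403e+00 2.59770546e+00 6.61225911e-06] [-4.99964108  2.66023681 16.36926364] [ 0.45572535  1.32021762 -0.07092153]
(218, 182, 202, 145)
cover (array([ 0.5969, -0.1876,  0.0494]), 302, 0.00013)
```

View pics/s6.png

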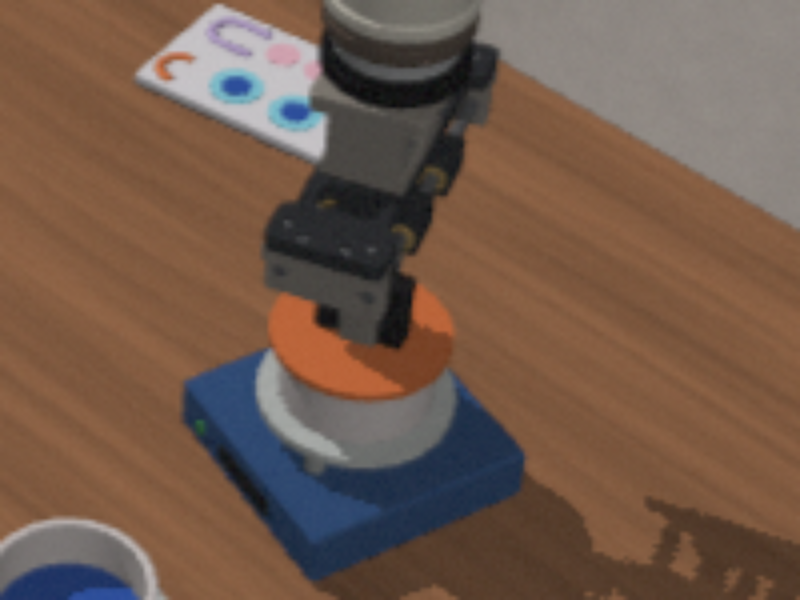

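The side view shows the cover level on the cup at (362,340) and the cup plate down on the stop posts at (315,462). I'll add a little margin, then hand in.

{"fn": "apply_moves", "kwargs": {"motion": [{"translation": [0,0,0.002],"dr": [0,0,0],"gripper": 0},{"translation": [0,0,0.004],"dr": [0,0,0],"gripper": 0},{"translation": [0,0,0.004],"dr": [0,0,0],"gripper": 0},{"translation": [0,0,0.004],"dr": [0,0,0],"gripper": 0},{"translation": [0,0,0.004],"dr": [0,0,0],"gripper": 0},{"translation": [0,0,0.004],"dr": [0,0,0],"gripper": 0},{"translation": [0,0,0.004],"dr": [0,0,0],"gripper": 0}]}}

```text
time_s: 15.65
tcp_pos: [0.5971, -0.1883, 0.2959]
ee_rot: [1.762, 2.598, -0.0]
contact_force: [-6.5, 3.2, 21.3]
finger_gap: 0.0157
finger_force: 50.0
```

Run:
```python
from rig import ctrl,ticket
s=ctrl.get_state();print(s["tcp_pos"],s["contact_force"])
if 14<s["contact_force"][2]<30 and s["tcp_pos"][2]<.2965: print(ticket.hand_in())
```

```text
[ 0.59710909 -0.18832021  0.29590574] [-6.53660328  3.20262478 21.2596423 ]
the job is handed in; nothing more can be done
None
```

I handed the job in at about 15.7 s: the cover sits level on the far stand's cup, the cup is down on its stop posts, and the arm is still pressing with about 21 N; no verdict came back.

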